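# Strip a castor: pry off the axle clip and draw the axle

## Task

Take the axle out of the upturned castor. With the hooked pick, not the gripper, pull the spring clip up out of its groove in the axle and leave the clip in the steel tray; then draw the axle out by its square head and lay it in the tray as well. At the end the pick hangs upright in its slot in the tool stand again, the wheel still stands in the fork, and the glue bottle, spray tin, tape measure and pliers have not been disturbed.

Things in the scene. Friction and masses are not known exactly. Their poses are not given: they have to be found in the camera images.
- castor: Upturned castor, fixed: steel fork on a 150 x 150 x 20 mm board. Origin: centre of the board's underside; z up. The axle lies along its own y, 100 mm up. Two round-topped fork ears (radius 21 mm, tops 121 mm up, 26 mm holes) at y = +-21 to +-26 mm; copper ring on the +y ear out to y = 32, radius 17. Clip on the +y side, axle head on the -y side.
- wheel: Loose wheel between the ears, on the axle: black tyre, grey hub, 99 mm diameter, 38 mm wide, bore 27 mm. Origin: its centre; its axis is its own y. Centre about 98 mm above the bench, top 148 mm. When the axle is out it drops about 10 mm onto the fork's crown and stays standing between the ears.
- axle: Steel axle pin, 24 mm diameter, 105 mm long, 0.18 kg, along its own y (as the castor's y at the start). Origin on its centre line, midway between the ears. Dark square head 24 x 24 x 24 mm, from y = -51.5 to -27.5 mm, flats up and sideways; round nose at y = +53.5. With the clip off it slides out freely towards its own -y; after 82 mm the nose is clear of both ears.
- groove (a point): Middle of the axle's groove (18 mm diameter, y = 32.5 to 40.5 mm of the axle), on the axle's centre line.
- clip: Loose spring clip of 6 mm yellow wire, 62 mm high, 34 wide, 6 thick, 0.05 kg, snapped over the groove from above. Origin on the axle's centre line; its own y is normal to its plane (along the axle), z points to the pulling eye: closed loop, opening 22 mm wide, z = 15 to 37 mm. Two sprung legs end at z = -18. Pulled up by the eye it resists with 13 to 18 N and is free after 18 mm of lift.
- pick: Hooked pick, 163 mm long, 0.09 kg, upright in the tool stand. Origin: underside of its round collar (28 mm wide, 6 high), which rests on the stand. Square orange handle 22 x 22 mm, z = 6 to 90 mm, flats along its own x and y. Steel shank 6.4 mm thick down to z = -70; from there the hook's foot, 5.4 mm thick, points along its own +x, rising 2.5 mm to its tip at x = 16, z = -67.5 mm.
- hook (a point): Top of the hook's foot, half way along it (pick's x = 8, z = -66 mm): where the clip's eye hangs.
- stand: Wooden tool stand, fixed, 70 x 200 mm, 100 mm high. Closed slot for the pick through its 16 mm top board, centred, 40 mm along its own x, 12 mm along y; the pick stands 8 mm to -x of the middle, hook towards +x. Two screwdrivers, part of the stand, stand upright 72 mm to either side along y (handles 31 mm thick, up to 196 mm above the bench). Origin: centre of its underside.
- tray: Bright steel parts tray, fixed, 150 (x) x 210 (y) x 28 mm, walls and floor 4 mm. Origin: centre of its underside.
- glue_bottle: White glue bottle standing behind the work, 70 mm thick, 282 mm high, loose. Origin: centre of its underside. Leave it alone.
- spray_tin: White and red spray tin standing behind the work, 53 mm thick, 196 mm high, loose. Origin: centre of its underside. Leave it alone.
- tape: Tape measure, blue and red, 37 x 80 x 64 mm, loose. Origin: centre of its underside. Leave it alone.
- pliers: Pliers with blue handles lying flat, 55 x 176 x 14 mm, loose. Origin: centre of its underside. Leave them alone.
Things that resemble listed ones, but are neither listed nor needed, are in the scene too. There is more than one size of the pick; the job needs the larger.

How it is judged:
By the outcome, as a careful person would: the job done as asked, in the order asked, and still so for the second after the job is handed in, with the robot touching nothing.
It also fails if it takes over 72 s, if anything falls off the work surface, if the arm or the gripper's body presses on something with over 40 N, if the wrist force passes 120 N, or if a joint passes its speed limit or range.

## Robot

A 6-joint arm with a two-finger parallel gripper is mounted at the origin on a cart in front of the work surface, level with it; the furniture and walls round the work are solid. World frame = base frame: x ahead of the robot, y to its left, z up, the work surface at z = 0. Lengths are in m, angles in degrees, forces in N, time in s.
With the tool pointing down it reaches from about 0.425 to 1.125 m from the base axis. Payload 14.9 kg.
Tool frame: the origin (TCP) lies midway between the tips of the shut fingers; the grasp point (between the pads) lies 19 mm behind it; z points along the fingers, y is the line along which they close (so a half turn about z gives the same grasp; the last joint's range is limited). The gripper opens to 91 mm and grips with 3 to 60 N. Pads are 32 mm wide; open, the fingers measure 118 mm over their backs; the gripper's body (76 mm by 178 mm) begins 60 mm behind the grasp point.
Start: joints at [-76.221, 21.709, 99.362, -0, 58.929, -1.908], TCP at [0.189, -0.674, 0.214] pointing down, gripper open.
Joint ranges: [-158.91, 158.91], [-42.39, 125.64], [0.06, 152.35], [-60.88, 240.88], [17.5, 164.5], [-176.32, 176.32]. Speed limits (degrees/s): [108.29, 108.29, 136.94, 180, 180, 180].

## Interface

Orientations are given as a 3x3 rotation matrix whose columns are the frame's x, y, z axes.
In Python, from bench import * gives the robot as it stands.
- The arm moves only by the shell command python3 -m pendant 'ROWS' [OPENING] [FORCE]. ROWS is JSON, a list that holds one entry, the list of rows, each a list of 4 numbers: the shift along the tool's x, y, z in units of 50 mm (1.0 is 50 mm), then the turn about the tool's z in units of 8 degrees (1.0 is 8 degrees). In form: [[[tx, ty, tz, twist], ...]]. A call has 1 to 20 rows; each row is the pose to reach, as a shift and turn from the pose commanded when the call began, along the tool's axes at that moment; what a row does not reach only later rows make up. A row lasts 1/10 s, in which the tool goes at most 50 mm and 8.59 degrees, less where a joint would pass 70% of its speed; a pose out of reach is approached as far as the arm can. A call with a gripper value outside its range is refused whole. OPENING is the gripper's target within -1 to 1 (shut at 1, half-way at 0, fully open at -1), set as the call begins (- or left out, the last holds). The fingers move at their own pace and stop on an object; FORCE is the grip in N (left out, the last holds). Time passes only in rows, so rows that repeat a pose let the fingers close. It gives the time, the measured TCP pose, the force, the opening and the grip force at its end, in the units of the state.
- observe(): the state, without advancing time (a new reading comes with each control period).
- grab_frame(name): name is "scene" or "top" or "wrist"; returns a dict with "color" (400x640x3 uint8, blue, green, red), "fx", "fy", "cx", "cy" (pixels), "D" ([k1, k2, p1, p2, k3] as OpenCV has them; the pictures are not rectified), "extrinsics" (4x4, takes a point from world to camera coordinates). Camera axes: x right, y down, z forward; pixel columns grow to the right and rows downward; lengths in m; the calibration is good to about 2 mm. A picture is of the moment at which its call begins. There is no depth.
- close_job(): hands the job in; it is judged then, once.
The state is a dict: "time_s": time; "joints": joint angles; "joint_velocities": joint speeds; "effort": joint torques, N m; "ee_pos": TCP position; "tcp_rot": TCP orientation; "force": force on the tool from outside, world axes, zero at the start; "wrist_torque": the same for the moment, N m; "gripper_width": finger opening in m; "gripper_force": force on a finger pad.
Only numpy, scipy, OpenCV 4.12 (cv2) and the standard library are available. Lean on these libraries where they do the work, as an engineer would, in place of code of your own. Each camera call takes 0.05 s, during which the arm holds its last target. There are 200 camera calls.

## Working session

There is one attempt and no reset: what is moved stays moved. The work goes in short steps, Python scripts to look and compute and a shell command to move; the robot and the scene stay as the last step left them, time stands still between calls to the robot, and variables do not carry over. Pictures are saved under pics/ and viewed, at most 10 in all, crops included, and the job is handed in when it is done.

```bash
mkdir -p pics
cat > h.py <<'E'
from bench import *
import numpy as np, cv2, json
def cam(n,save=None):
    f=grab_frame(n); 
    if save: cv2.imwrite('pics/'+save+'.png',f['color'])
    f['K']=np.array([[f['fx'],0,f['cx']],[0,f['fy'],f['cy']],[0,0,1.]]); f['D']=np.array(f['D'],float); f['extrinsics']=np.array(f['extrinsics']); return f
def ray(f,uv):
    p=cv2.undistortPoints(np.array([[uv]],float),f['K'],f['D'])[0,0]; R=f['extrinsics'][:3,:3];t=f['extrinsics'][:3,3]
    d=R.T@np.array([p[0],p[1],1]); return -R.T@t, d/np.linalg.norm(d)
def onz(f,uv,z):
    o,d=ray(f,uv); return o+d*(z-o[2])/d[2]
def tri(f1,u1,f2,u2):
    o1,d1=ray(f1,u1);o2,d2=ray(f2,u2)
    A=np.stack([d1,-d2],1); s=np.linalg.lstsq(A,o2-o1,rcond=None)[0]
    a=o1+d1*s[0];b=o2+d2*s[1]; return (a+b)/2,np.linalg.norm(a-b)
def proj(f,P):
    R=f['extrinsics'][:3,:3]; return cv2.projectPoints(np.array(P,float).reshape(-1,1,3),cv2.Rodrigues(R)[0],f['extrinsics'][:3,3],f['K'],f['D'])[0][:,0]
E
python3 - <<'E'
from h import *
np.set_printoptions(precision=3,suppress=True)
for n in ['scene','top']:
    f=cam(n,n+'0'); print(n,f['extrinsics'],f['fx'])
print(observe())
E
```

```text
scene [[-0.613 -0.79  -0.014  0.374]
 [-0.363  0.297 -0.883  0.291]
 [ 0.702 -0.537 -0.469  0.994]
 [ 0.     0.     0.     1.   ]] 437.70139638233815
top [[-0.006 -1.     0.012 -0.012]
 [-0.999  0.005 -0.045  0.599]
 [ 0.045 -0.012 -0.999  1.316]
 [ 0.     0.     0.     1.   ]] 395.35940463675996
{'time_s': 0.1, 'joints': array([-76.219,  21.733,  99.393,  -0.   ,  58.929,  -1.908]), 'joint_velocities': array([-0.045, -0.083, -0.055, -0.001, -0.057,  0.092]), 'effort': array([  0.   , -76.504, -43.529,   0.065,   0.04 ,  -0.   ]), 'ee_pos': array([ 0.189, -0.674,  0.213]), 'tcp_rot': array([[ 0.963,  0.27 , -0.   ],
       [ 0.27 , -0.963,  0.001],
       [ 0.   , -0.001, -1.   ]]), 'force': array([-0.986,  0.358, -0.182]), 'wrist_torque': array([ 0.006,  0.032, -0.054]), 'gripper_force': 0.0, 'gripper_width': 0.09111043176107406}
```

View pics/scene0.png

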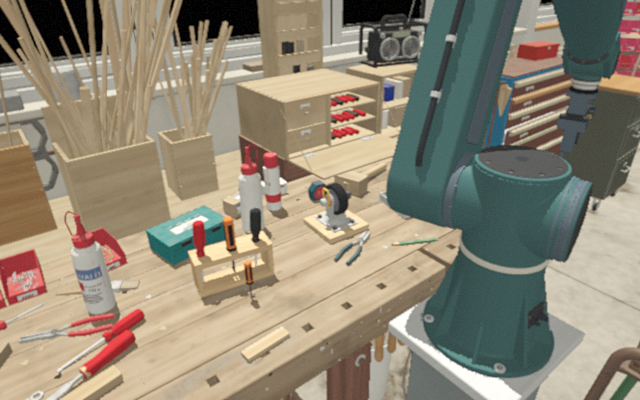

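View pics/top0.png

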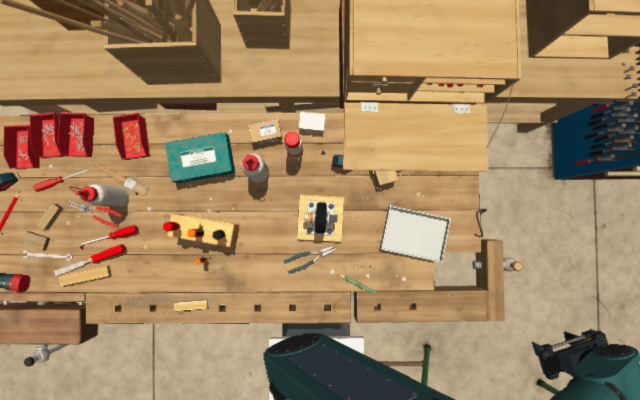

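The scene shows the stand at (232,262), the castor at (335,210), the glue bottle and spray tin behind, and a second, smaller pick at (249,275). In the top view the stand is at (202,232), the castor at (321,218), the tray at (415,234) and the pliers at (309,259). Enlarging next.

Run:
```python
from h import *
a=cv2.imread('pics/scene0.png')[170:310,180:380]; b=cv2.imread('pics/top0.png')[185:270,155:355]
a=cv2.resize(a,(800,560),interpolation=cv2.INTER_CUBIC);b=cv2.resize(b,(800,340),interpolation=cv2.INTER_CUBIC)
cv2.imwrite('pics/c1.png',a);cv2.imwrite('pics/c2.png',b)
```

```text
(no output)
```

View pics/c1.png

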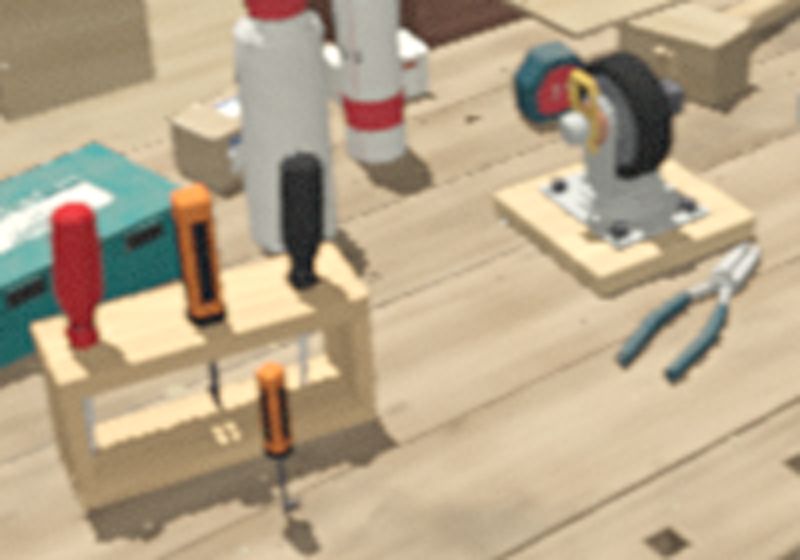

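View pics/c2.png

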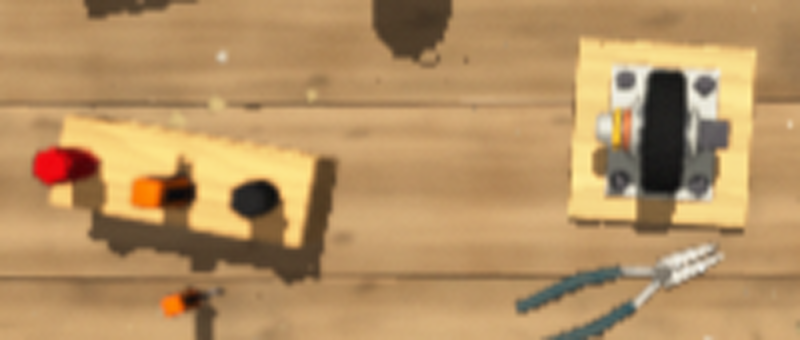

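Crops: the big orange pick is in the stand between the red and black screwdrivers (slot visible behind it, so hook roughly world +x). The clip and ring are at scene (325,197) on the +y side, the head on the right at scene (350,194). Rough positions next.

Run:
```python
from h import *
np.set_printoptions(precision=3,suppress=True)
s=cam('scene');t=cam('top')
c1=lambda u,v:(180+u/4,170+v/4); c2=lambda u,v:(155+u/4,185+v/4)
for n,a,b in [('picktop',(190,188),(142,192)),('redtop',(72,208),(45,167)),('blacktop',(302,158),(250,200)),('clipeye',(578,75),(620,128)),('head',(675,95),(715,135)),('wheeltop',(628,58),(664,130)),('smallpick',(270,370),(172,302))]:
    print(n,*tri(s,c1(*a),t,c2(*b)))
print('board',[onz(t,c2(*p),.02)[:2] for p in [(582,40),(757,48),(745,232),(570,220)]])
print('stand',[onz(t,c2(*p),.1)[:2] for p in [(65,117),(318,155),(303,248),(50,205)]])
hsv=cv2.cvtColor(t['color'],cv2.COLOR_BGR2HSV); m=((hsv[...,1]<40)&(hsv[...,2]>150)).astype(np.uint8); m[:195]=0;m[275:]=0;m[:,:370]=0;m[:,460:]=0
c=max(cv2.findContours(m,0,2)[0],key=cv2.contourArea); r=cv2.minAreaRect(c); print(r)
print('tray',[onz(t,p,.028)[:2] for p in cv2.boxPoints(r)], onz(t,r[0],.028))
print('bottle',onz(t,(252,162),.28),'tin',onz(t,(292,143),.19), 'pliers',onz(t,(309,259),0))
```

```text
picktop [0.508 0.362 0.192] 0.0006252786864569867
redtop [0.526 0.431 0.196] 0.002145351368111166
blacktop [0.503 0.285 0.188] 0.001983561536383272
clipeye [0.556 0.018 0.141] 0.006895442719577229
head [ 0.546 -0.061  0.102] 0.00689403499359705
wheeltop [ 0.551 -0.019  0.145] 0.003714364736280134
smallpick [0.421 0.365 0.107] 0.0004416730483271539
board [array([0.629, 0.049]), array([ 0.622, -0.098]), array([ 0.468, -0.087]), array([0.479, 0.059])]
stand [array([0.565, 0.452]), array([0.534, 0.253]), array([0.462, 0.264]), array([0.496, 0.463])]
((415.7640380859375, 233.54086303710938), (62.725563049316406, 45.14698791503906), 11.976131439208984)
tray [array([ 0.447, -0.216]), array([ 0.594, -0.249]), array([ 0.549, -0.455]), array([ 0.402, -0.421])] [ 0.498 -0.335  0.028]
bottle [0.701 0.17  0.28 ] tin [0.771 0.067 0.19 ] pliers [0.414 0.021 0.   ]
```

```bash
cat > go.py <<'E'
# usage: python3 go.py x y z yaw [x y z yaw ...] -> rows in tool units (yaw = heading of tool y)
import sys; from h import *
s=observe(); R=np.array(s['tcp_rot']); p=np.array(s['ee_pos']); y0=np.degrees(np.arctan2(R[1,1],R[0,1]))
print('now',p.round(4),round(y0,2),'tilt',R[:,2].round(4))
a=np.array(sys.argv[1:],float).reshape(-1,4)
for q in a:
    d=R.T@(q[:3]-p)/.05; tw=-((q[3]-y0+180)%360-180)/8
    print([round(float(v),3) for v in (*d,tw)], 'rows',max(np.linalg.norm(d),abs(tw)*8/8.59).round(1))
E
python3 go.py .5 -.3 .35 -50 .5 -.02 .35 -8.9 .506 .36 .35 -8.9
```

```text
now [ 0.1892 -0.6737  0.2136] -74.31 tilt [-1.e-04  6.e-04 -1.e+00]
[8.005, -5.517, -2.725, -3.039] rows 10.1
[9.52, -10.909, -2.721, -8.177] rows 14.7
[11.69, -18.193, -2.717, -8.177] rows 21.8
```

```bash
python3 -m pendant '[[[4,-2.8,-2.7,-1.5],[8,-5.5,-2.7,-3],[8,-5.5,-2.7,-3],[8,-5.5,-2.7,-3],[8,-5.5,-2.7,-3],[8,-5.5,-2.7,-3],[8,-5.5,-2.7,-3],[8,-5.5,-2.7,-3],[8,-5.5,-2.7,-3],[9.5,-10.9,-2.7,-8.18],[9.5,-10.9,-2.7,-8.18],[9.5,-10.9,-2.7,-8.18],[9.5,-10.9,-2.7,-8.18],[9.5,-10.9,-2.7,-8.18],[9.5,-10.9,-2.7,-8.18],[9.5,-10.9,-2.7,-8.18],[9.5,-10.9,-2.7,-8.18],[9.5,-10.9,-2.7,-8.18],[9.5,-10.9,-2.7,-8.18]]]' -1 30
python3 - <<'E'
from h import *
np.set_printoptions(precision=3,suppress=True)
f=cam('wrist','w0'); e=f['extrinsics']; print(-e[:3,:3].T@e[:3,3], e[2,:3], f['fx'],f['cx'],f['cy'])
E
python3 go.py .506 .36 .35 -8.9
```

```text
time_s: 2.1
ee_pos: [0.4991, -0.0216, 0.3488]
tcp_rot: [[0.155, 0.988, -0.0], [0.988, -0.155, -0.0], [-0.0, -0.0, -1.0]]
force: [-0.9, -0.3, -0.4]
gripper_width: 0.0915
gripper_force: 0.0
[0.51  0.051 0.519] [-0.039 -0.253 -0.967] 301.1034332996635 326.46942025638117 203.32111491354124
now [ 0.4991 -0.0217  0.3488] -8.94 tilt [-2.e-04 -1.e-04 -1.e+00]
[7.563, -1.05, -0.025, -0.005] rows 7.6
```

View pics/w0.png

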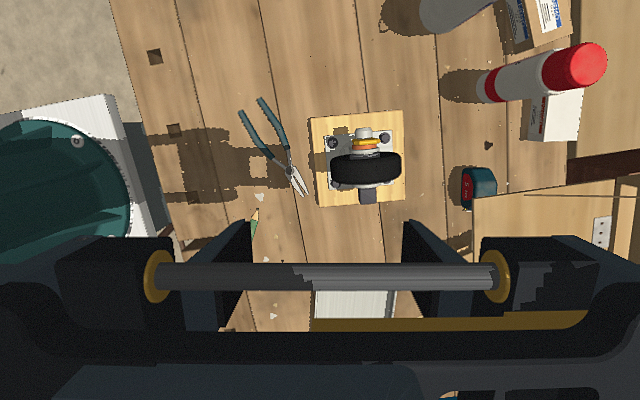

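The wrist view shows the castor from above: the nose at (364,132), yellow clip at (366,143), tyre at (366,170), head at (368,197), tape at (478,187), pliers at (278,150). On to the stand, measuring the castor from this frame meanwhile.

```bash
python3 - <<'E'
from h import *
np.set_printoptions(precision=4,suppress=True)
f=cam('wrist');s=cam('scene');t=cam('top')
def blob(f,lo,hi,box):
    h=cv2.cvtColor(f['color'],cv2.COLOR_BGR2HSV); m=cv2.inRange(h,lo,hi); x0,y0,x1,y1=box
    k=np.zeros_like(m);k[y0:y1,x0:x1]=m[y0:y1,x0:x1]; c=max(cv2.findContours(k,0,1)[0],key=cv2.contourArea);return c
cw=blob(f,(20,150,120),(32,255,255),(330,120,400,165)); cs=blob(s,(18,110,120),(32,255,255),(305,175,345,220))
bw=cv2.boundingRect(cw);bs=cv2.boundingRect(cs);print('clip',bw,bs,cv2.minAreaRect(cs))
u=(bw[0]+bw[2]/2,bw[1]+bw[3]/2);v=(bs[0]+bs[2]/2,bs[1]+bs[3]/2)
print(tri(f,u,s,v), onz(f,u,.137),onz(f,u,.11))
for n,p in [('nose',(364,128)),('head end',(368,204)),('head l',(359,204)),('head r',(377,204))]: print(n,onz(f,p,.1 if n=='nose' else .112))
h=cv2.cvtColor(f['color'],cv2.COLOR_BGR2HSV)
cb=blob(f,(15,60,170),(28,160,255),(295,100,415,215)); r=cv2.minAreaRect(cv2.convexHull(cb));print(r,[onz(f,p,.02)[:2] for p in cv2.boxPoints(r)])
cv2.imwrite('pics/wc.png',cv2.resize(f['color'][95:220,290:420],None,fx=4.5,fy=4.5,interpolation=cv2.INTER_CUBIC))
E
python3 -m pendant '[[[7.55,-1.05,0,0],[7.55,-1.05,0,0],[7.55,-1.05,0,0],[7.55,-1.05,0,0],[7.55,-1.05,0,0],[7.55,-1.05,0,0],[7.55,-1.05,0,0],[7.55,-1.05,0,0],[7.55,-1.05,0,0]]]'
python3 - <<'E'
from h import *
f=cam('wrist','w1')
E
```

```text
clip (354, 139, 26, 6) (323, 187, 7, 21) ((325.8688659667969, 197.05738830566406), (20.189470291137695, 5.522679805755615), 84.80557250976562)
(array([0.5585, 0.017 , 0.1096]), np.float64(0.005930730098188042)) [0.5571 0.0214 0.137 ] [0.5604 0.0193 0.11  ]
nose [0.5599 0.0377 0.1   ]
head end [ 0.5511 -0.0655  0.112 ]
head l [ 0.5386 -0.0635  0.112 ]
head r [ 0.5636 -0.0674  0.112 ]
((350.0, 157.0), (114.0, 110.0), 90.0) [array([0.4671, 0.0948]), array([0.6389, 0.0682]), array([ 0.6217, -0.1196]), array([ 0.4332, -0.09  ])]
time_s: 3.2
ee_pos: [0.5055, 0.363, 0.3485]
tcp_rot: [[0.152, 0.988, -0.0], [0.988, -0.152, 0.0], [0.0, -0.0, -1.0]]
force: [0.1, -1.2, -0.3]
gripper_width: 0.091
gripper_force: 0.0
```

View pics/w1.png

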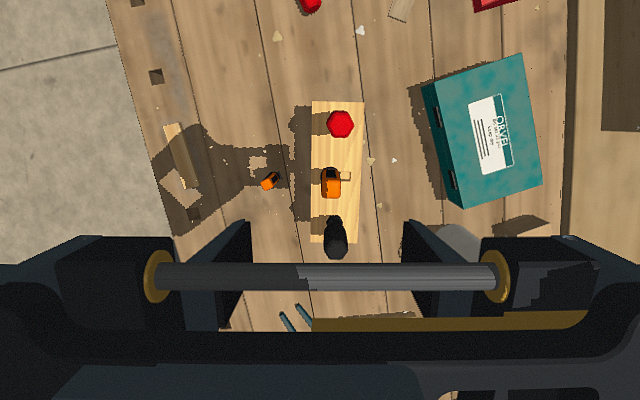

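View pics/wc.png

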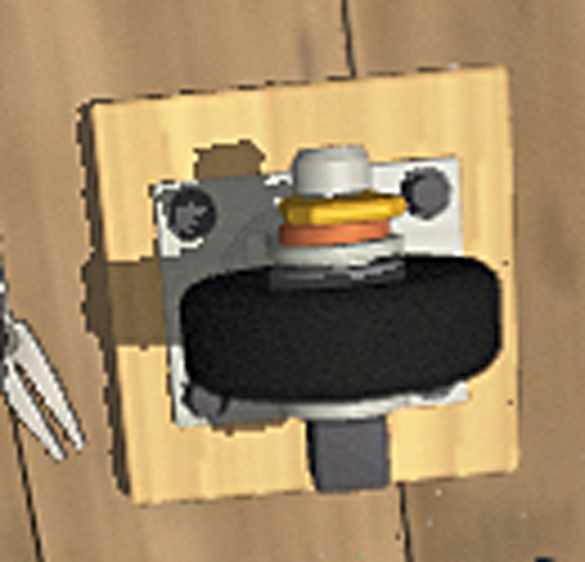

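Wrist view at the stand: pick handle at (331,183), slot to its right at (346,176), so the hook points to world +x; screwdrivers at (340,124) and (336,238). The crop shows a clean clip, axle and head.

```bash
python3 - <<'E'
from h import *
np.set_printoptions(precision=4,suppress=True)
f=cam('wrist');s=cam('scene')
h=cv2.cvtColor(f['color'],cv2.COLOR_BGR2HSV)
m=cv2.inRange(h,(5,170,180),(20,255,255)); m[:,:310]=0;m[:,360:]=0;m[:150]=0;m[215:]=0
c=max(cv2.findContours(m,0,1)[0],key=cv2.contourArea); r=cv2.minAreaRect(c); print(cv2.boundingRect(c),r)
print(h[164:202:2,331].tolist())
for p in cv2.boxPoints(r): print(p,onz(f,p,.19))
# slab: slot and stand
m=cv2.inRange(h,(12,40,150),(28,170,255)); m[:,:300]=0;m[:,375:]=0;m[:95]=0;m[250:]=0
c=max(cv2.findContours(m,0,1)[0],key=cv2.contourArea); r=cv2.minAreaRect(c); print('stand',r,onz(f,r[0],.1))
E
python3 - <<'E'
from h import *
import numpy as np
# castor from the saved frame: same pose as wrist w0 -> rebuild extrinsics by shift of TCP (pure translation)
f=cam('wrist'); d=np.array([.4991,-.0217,.3488])-np.array(observe()['ee_pos']); e=f['extrinsics']; e[:3,3]-=e[:3,:3]@d
C=[onz(f,(290+u/4.5,95+v/4.5),.02)[:2] for u,v in [(90,102),(507,68),(517,472),(130,502)]]
print(np.round(C,4).tolist(),np.mean(C,0))
for a,b in [(0,3),(1,2)]: w=C[a]-C[b];print('yaw',-np.degrees(np.arctan2(w[0],w[1])))
for a,b in [(1,0),(2,3)]: w=C[a]-C[b];print('yaw',np.degrees(np.arctan2(w[1],w[0])))
for n,p,z in [('nose',(333,148),.1),('headend',(348,490),.112),('clip eye top',(342,207),.137)]: print(n,onz(f,(290+p[0]/4.5,95+p[1]/4.5),z))
E
```

```text
(327, 179, 14, 18) ((333.5, 187.5), (17.0, 13.0), 90.0)
[[22, 117, 255], [113, 117, 35], [9, 239, 31], [120, 44, 23], [90, 40, 19], [51, 105, 17], [11, 171, 82], [13, 253, 163], [14, 246, 238], [16, 255, 246], [16, 255, 245], [15, 242, 245], [15, 255, 245], [15, 255, 244], [15, 255, 244], [15, 255, 244], [12, 192, 218], [21, 120, 245], [20, 122, 246]]
[327. 179.] [0.5082 0.3753 0.19  ]
[340. 179.] [0.5224 0.3731 0.19  ]
[340. 196.] [0.5197 0.354  0.19  ]
[327. 196.] [0.5053 0.3562 0.19  ]
stand ((337.0, 172.0), (154.0, 74.0), 90.0) [0.5212 0.3669 0.1   ]
[[0.4858, 0.0646], [0.6335, 0.0537], [0.6236, -0.0941], [0.4762, -0.083]] [ 0.55474997 -0.01469667]
yaw -3.7154437609588777
yaw -3.8251584330087542
yaw -4.254468445079053
yaw -4.275681373581015
nose [0.55965932 0.03812097 0.1       ]
headend [ 0.55008428 -0.06487984  0.112     ]
clip eye top [0.55578936 0.02311653 0.137     ]
```

```bash
python3 -m pendant '[[[0,0.07,1,0],[0,0.07,2,0],[0,0.07,2,0],[0,0.07,2,0]]]'
python3 - <<'E'
from h import *
np.set_printoptions(precision=4,suppress=True)
f=cam('wrist','w2');s=observe();p=s['ee_pos'];print(p)
print('tcp',proj(f,[p,[p[0],p[1],.19]]))
h=cv2.cvtColor(f['color'],cv2.COLOR_BGR2HSV)
m=cv2.inRange(h,(3,150,60),(22,255,255)); m[:,:270]=0;m[:,390:]=0;m[:150]=0;m[260:]=0
c=max(cv2.findContours(m,0,1)[0],key=cv2.contourArea); print(cv2.boundingRect(c),cv2.minAreaRect(c))
cv2.imwrite('pics/w2c.png',cv2.resize(f['color'][130:270,240:420],None,fx=4,fy=4,interpolation=cv2.INTER_CUBIC))
E
```

```text
time_s: 3.8
ee_pos: [0.5094, 0.3589, 0.2499]
tcp_rot: [[0.155, 0.988, -0.001], [0.988, -0.155, -0.0], [-0.001, -0.001, -1.0]]
force: [0.3, 0.0, 1.0]
gripper_width: 0.0912
gripper_force: 0.0
[0.5101 0.3597 0.2514]
tcp [[327.5618 248.1908]
 [327.3126 217.5257]]
(313, 180, 28, 43) ((326.5, 201.0), (42.0, 27.0), 90.0)
```

View pics/w2c.png

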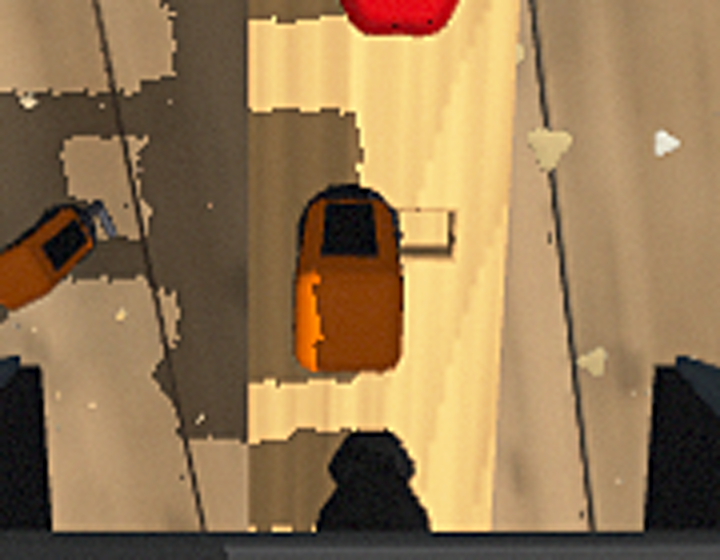

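The close view shows the handle's top face centred at about pixel (327,210), square to the fingers, slot and hook to the right; the hand needs 5 mm more along tool x.

```bash
python3 -m pendant '[[[0.1,0,0.7,0],[0.1,0,1.4,0],[0.1,0,2.1,0],[0.1,0,2.1,0],[0.1,0,2.1,0]]]' && python3 -m pendant '[[[0,0,0,0],[0,0,0,0],[0,0,0,0],[0,0,0,0],[0,0,0,0],[0,0,0,0]]]' 1 45 
python3 go.py
```

```text
time_s: 4.35
ee_pos: [0.511, 0.3653, 0.1466]
tcp_rot: [[0.154, 0.988, 0.002], [0.988, -0.154, 0.001], [0.002, 0.002, -1.0]]
force: [-0.0, 0.7, -0.1]
gripper_width: 0.0912
gripper_force: 0.0
time_s: 4.95
ee_pos: [0.5098, 0.3647, 0.144]
tcp_rot: [[0.154, 0.988, -0.0], [0.988, -0.154, -0.0], [-0.0, -0.0, -1.0]]
force: [0.8, 0.2, 0.5]
gripper_width: 0.0457
gripper_force: 0.0
now [0.5098 0.3647 0.144 ] -8.87 tilt [-0. -0. -1.]
```

```bash
python3 -m pendant '[[[0,0,0,0],[0,0,0,0],[0,0,0,0],[0,0,0,0],[0,0,0,0],[0,0,0,0]]]' 1 45 && python3 -m pendant '[[[0,0,-0.5,0],[0,0,-1.2,0],[0,0,-2,0],[0,0,-2.8,0],[0,0,-3.3,0],[0,0,-3.3,0],[0,0,-3.3,0]]]'
python3 go.py .5588 .0552 .309 -94 .5588 .0552 .238 -94
```

```text
time_s: 5.55
ee_pos: [0.5098, 0.3646, 0.1439]
tcp_rot: [[0.154, 0.988, -0.0], [0.988, -0.154, -0.0], [-0.0, -0.0, -1.0]]
force: [-0.1, -0.4, -1.4]
gripper_width: 0.0215
gripper_force: 45.0
time_s: 6.25
ee_pos: [0.5096, 0.3646, 0.3087]
tcp_rot: [[0.154, 0.988, 0.0], [0.988, -0.154, 0.0], [0.0, 0.0, -1.0]]
force: [-0.6, -1.4, -1.2]
gripper_width: 0.0217
gripper_force: 45.0
now [0.5096 0.3646 0.3087] -8.87 tilt [ 1.e-04  1.e-04 -1.e+00]
[-5.962, 1.926, -0.007, 10.641] rows 9.9
[-5.962, 1.926, 1.413, 10.641] rows 9.9
```

```bash
python3 -m pendant '[[[-1,0.3,0,1],[-2,0.6,0,2],[-3,1,0,3],[-3.6,1.2,0,4],[-4.2,1.4,0,5],[-4.8,1.6,0,6],[-5.4,1.8,0,7],[-5.96,1.93,0,8],[-5.96,1.93,0,9],[-5.96,1.93,0,10.64],[-5.96,1.93,0,10.64],[-5.96,1.93,0,10.64],[-5.96,1.93,0.7,10.64],[-5.96,1.93,1.2,10.64],[-5.96,1.93,1.2,10.64],[-5.96,1.93,1.2,10.64],[-5.96,1.93,1.2,10.64]]]'
python3 go.py .5588 .0552 .238 -94
python3 - <<'E'
from h import *
f=cam('wrist','w3'); s=cam('scene')
cv2.imwrite('pics/s3.png',np.hstack([cv2.resize(s['color'][150:250,280:380],(400,400),interpolation=cv2.INTER_CUBIC),cv2.resize(f['color'][100:300,220:420],(400,400))]))
E
```

```text
time_s: 7.95
ee_pos: [0.5598, 0.0554, 0.2501]
tcp_rot: [[0.998, -0.069, 0.001], [-0.069, -0.998, 0.0], [0.001, -0.0, -1.0]]
force: [-0.1, 0.2, -1.8]
gripper_width: 0.0218
gripper_force: 45.0
now [0.5598 0.0554 0.2501] -93.94 tilt [ 1.3e-03  1.0e-04 -1.0e+00]
[-0.02, 0.006, 0.242, 0.007] rows 0.2
```

View pics/s3.png

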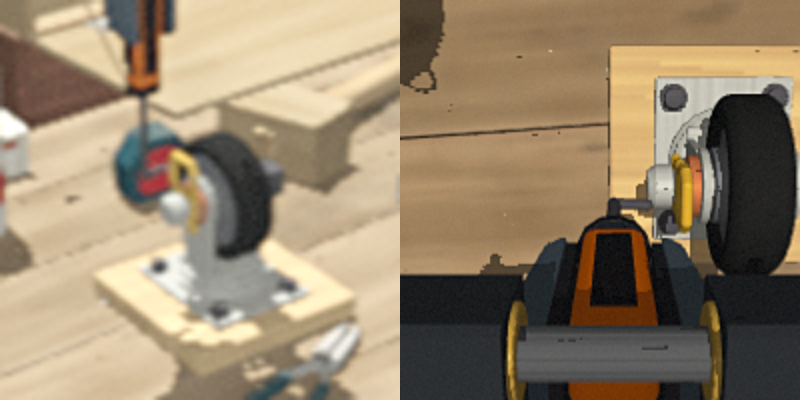

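The right half (wrist) shows the hook's foot at about full-frame pixel (345,202), pointing at the clip at (361,178–214). Checking the sideways offset in numbers.

Run:
```python
from h import *
np.set_printoptions(precision=4,suppress=True)
f=cam('wrist');s=cam('scene')
h=cv2.cvtColor(f['color'],cv2.COLOR_BGR2HSV);m=cv2.inRange(h,(20,130,70),(32,255,255))
m[:,:345]=0;m[:,375:]=0;m[:160]=0;m[230:]=0
for v in range(172,220,2): 
    x=np.where(m[v])[0]; print(v,(x.min(),x.max()) if len(x) else None,end='; ')
print()
g=cv2.cvtColor(f['color'],cv2.COLOR_BGR2GRAY); print(g[192:214:1,[332,338,342,346]].T)
for p in [(338,202),(345,202)]: print('foot',onz(f,p,.140))
c=cv2.findNonZero(m);x,y,w,hh=cv2.boundingRect(c);print(x,y,w,hh)
for v in (y,y+hh): print('clip',onz(f,(x+w/2,v),.137),onz(f,(x+w/2,v),.125))
P=[[.5572+d,.0215,z] for z in (.118,.137) for d in (-.011,.011)];print(proj(f,P))
o=np.array([.5598,.0554]);d=np.array([-.069,-.998]);print('foot pred',proj(f,[[*(o+d*k),.140] for k in (.003,.016)]))
h=cv2.cvtColor(s['color'],cv2.COLOR_BGR2HSV);m=cv2.inRange(h,(18,110,110),(32,255,255));m[:185]=0;m[212:]=0;m[:,:315]=0;m[:,:]*=1;m[:,335:]=0
b=cv2.boundingRect(cv2.findNonZero(m));u=(b[0]+b[2]/2,b[1]);print('scene',b);print('top of clip', [tri(f,(x+w/2,y+hh/2),s,u)])
```

```text
172 None; 174 None; 176 None; 178 (np.int64(356), np.int64(359)); 180 (np.int64(356), np.int64(361)); 182 (np.int64(356), np.int64(363)); 184 (np.int64(357), np.int64(364)); 186 (np.int64(358), np.int64(365)); 188 (np.int64(358), np.int64(365)); 190 (np.int64(358), np.int64(365)); 192 (np.int64(358), np.int64(365)); 194 (np.int64(358), np.int64(365)); 196 (np.int64(358), np.int64(365)); 198 (np.int64(358), np.int64(365)); 200 (np.int64(358), np.int64(365)); 202 (np.int64(356), np.int64(365)); 204 (np.int64(357), np.int64(365)); 206 (np.int64(357), np.int64(365)); 208 (np.int64(358), np.int64(365)); 210 (np.int64(358), np.int64(365)); 212 (np.int64(359), np.int64(365)); 214 (np.int64(360), np.int64(364)); 216 (np.int64(363), np.int64(363)); 218 None; 
[[200 200 199 198 200 204 210 115  66  86  87  64  95 221 208  89  74   8
   23  40  26  15]
 [204  70  74  81  79  82  86  70  66  81  88  69  82 178 216 212 215 219
  222 108   4  27]
 [ 93  95  98  98  96  98  99  78  65  84  95  78  67  82  96  87 115 217
  213 209 210 205]
 [178 169 172 172 165 158 157 155 143 126  84  64  91  84  89  82  96 133
  129 124 113  55]]
foot [0.5585 0.046  0.14  ]
foot [0.5581 0.0393 0.14  ]
356 177 11 40
clip [0.5808 0.0221 0.137 ] [0.5786 0.0209 0.125 ]
clip [0.5409 0.0237 0.137 ] [0.5371 0.0225 0.125 ]
[[361.3573 206.5791]
 [360.5109 185.9142]
 [363.5151 211.6981]
 [362.6592 189.822 ]]
foot pred [[331.2685 201.3589]
 [344.7824 201.365 ]]
scene (323, 187, 6, 21)
top of clip [(array([0.5601, 0.0195, 0.144 ]), np.float64(0.009629585360898186))]
```

```bash
python3 -m pendant '[[[0,0,0.12,0],[0,0,0.23,0],[0,0,0.23,0],[0,0.15,0.23,0],[0,0.3,0.23,0],[0,0.47,0.23,0],[0,0.47,0.23,0],[0,0.47,0.23,0],[0,0.47,0.23,0]]]'
python3 go.py .5577 .0315 .238 -94
```

```text
time_s: 9.05
ee_pos: [0.5576, 0.0319, 0.2375]
tcp_rot: [[0.998, -0.07, 0.0], [-0.07, -0.998, 0.0], [0.0, -0.0, -1.0]]
force: [0.6, -0.6, -0.3]
gripper_width: 0.022
gripper_force: 45.0
now [0.5576 0.0319 0.2375] -94.0 tilt [ 1.e-04  1.e-04 -1.e+00]
[0.003, 0.008, -0.01, -0.001] rows 0.0
```

```bash
python3 -m pendant '[[[0,0,-0.15,0],[0,0,-0.22,0],[0,0,-0.28,0],[0,0,-0.34,0]]]'; python3 -m pendant '[[[0,0,-0.08,0],[0,0,-0.16,0],[0,0,-0.24,0],[0,0,-0.32,0],[0,0,-0.4,0],[0,0,-0.5,0],[0,0,-0.6,0],[0,0,-0.6,0],[0,0,-0.6,0]]]'
python3 - <<'E'
from h import *
f=cam('wrist','w4'); s=cam('scene')
cv2.imwrite('pics/s4.png',np.hstack([cv2.resize(s['color'][150:250,280:380],(400,400),interpolation=cv2.INTER_CUBIC),cv2.resize(f['color'][100:300,240:440],(400,400))]))
E
```

```text
time_s: 9.45
ee_pos: [0.557, 0.032, 0.2541]
tcp_rot: [[0.998, -0.069, -0.001], [-0.069, -0.998, 0.0], [-0.001, 0.0, -1.0]]
force: [0.4, 0.5, -6.7]
gripper_width: 0.0218
gripper_force: 45.0
time_s: 10.35
ee_pos: [0.5575, 0.0319, 0.2845]
tcp_rot: [[0.998, -0.07, 0.0], [-0.07, -0.998, 0.0], [0.0, -0.0, -1.0]]
force: [0.1, 0.7, -1.2]
gripper_width: 0.0218
gripper_force: 45.0
```

View pics/s4.png

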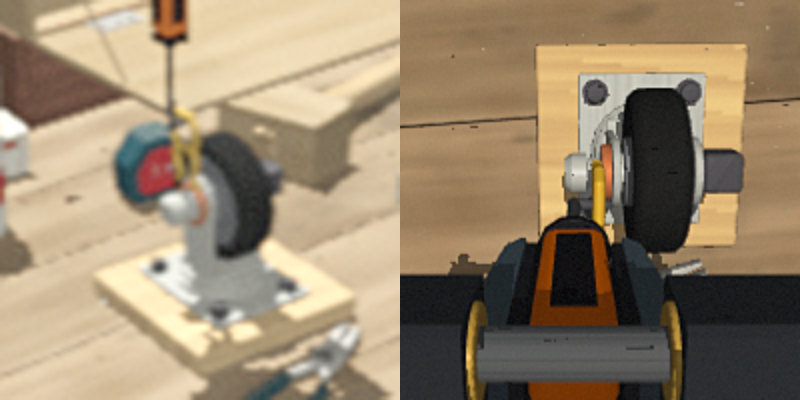

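The clip is off the axle and hanging on the hook: scene half at about (185,140), wrist half at (600,195). Carrying it to the tray.

```bash
python3 go.py .5575 .0319 .345 -94 .5375 -.3355 .345 -102 .5375 -.3355 .18 -102
```

```text
now [0.5574 0.0319 0.2842] -93.99 tilt [-3.e-04 -0.e+00 -1.e+00]
[0.001, 0.0, -1.215, 0.001] rows 1.2
[0.113, 7.358, -1.215, 1.001] rows 7.5
[0.114, 7.358, 2.085, 1.001] rows 7.6
```

```bash
python3 -m pendant '[[[0,0,-0.4,0],[0,0,-0.8,0],[0,0,-1.2,0],[0,0.3,-1.2,0],[0,0.9,-1.2,0.1],[0.1,1.7,-1.2,0.3],[0.1,2.5,-1.2,0.5],[0.1,3.3,-1.2,0.7],[0.1,4.1,-1.2,0.9],[0.1,4.9,-1.2,1],[0.1,5.7,-1.2,1],[0.1,6.4,-1.2,1],[0.1,6.9,-1.2,1],[0.1,7.2,-1.2,1],[0.1,7.36,-1.2,1],[0.1,7.36,-1.2,1],[0.1,7.36,-1.2,1]]]'; python3 -m pendant '[[[0,0,0.6,0],[0,0,1.2,0],[0,0,1.8,0],[0,0,2.4,0],[0,0,2.8,0],[0,0,2.8,0],[0,0,2.8,0]]]'
cat > yel.py <<'E'
from h import *
f=cam('wrist');s=cam('scene')
for n,f in (('wrist',f),('scene',s)):
    h=cv2.cvtColor(f['color'],cv2.COLOR_BGR2HSV);m=cv2.inRange(h,(20,150,70),(32,255,255))
    k,l,st,c=cv2.connectedComponentsWithStats(m)
    for i in range(1,k):
        if st[i,4]>25: print(n,st[i],onz(f,c[i],.007).round(3),onz(f,c[i],.1).round(3))
E
python3 yel.py; python3 go.py
```

```text
time_s: 12.15
ee_pos: [0.5369, -0.3348, 0.3442]
tcp_rot: [[0.978, -0.207, -0.0], [-0.207, -0.978, 0.0], [-0.0, -0.0, -1.0]]
force: [-0.1, 0.2, -1.0]
gripper_width: 0.0217
gripper_force: 45.0
time_s: 12.85
ee_pos: [0.5373, -0.335, 0.2051]
tcp_rot: [[0.978, -0.207, 0.0], [-0.207, -0.978, -0.0], [0.0, -0.0, -1.0]]
force: [-0.0, -0.5, -1.4]
gripper_width: 0.0218
gripper_force: 45.0
wrist [328 182   9  28 161] [ 0.521 -0.337  0.007] [ 0.543 -0.34   0.1  ]
wrist [273 251   9  53 226] [ 0.424 -0.239  0.007] [ 0.471 -0.266  0.1  ]
wrist [373 251   8  52 220] [ 0.398 -0.374  0.007] [ 0.451 -0.368  0.1  ]
wrist [ 169  313  305   19 3372] [ 0.338 -0.3    0.007] [ 0.406 -0.312  0.1  ]
now [ 0.5377 -0.3356  0.2061] -101.97 tilt [ 0.0017 -0.0011 -1.    ]
```

```bash
python3 -m pendant '[[[0,0,0.3,0],[0,0,0.6,0],[0,0,0.88,0],[0,0,0.88,0],[0,-0.2,0.88,0],[0,-0.4,0.9,0],[0,-0.6,0.9,0],[0,-0.7,0.9,0],[0,-0.7,0.9,0],[0,-0.7,0.9,0]]]'; python3 yel.py; python3 go.py
```

```text
time_s: 13.95
ee_pos: [0.5443, -0.3012, 0.1597]
tcp_rot: [[0.978, -0.207, 0.0], [-0.207, -0.978, -0.0], [0.0, 0.0, -1.0]]
force: [0.4, 0.7, -1.0]
gripper_width: 0.0217
gripper_force: 45.0
wrist [330 181  27  36 421] [ 0.535 -0.316  0.007] [ 0.558 -0.315  0.1  ]
wrist [273 251  10  53 219] [ 0.454 -0.219  0.007] [ 0.5   -0.246  0.1  ]
wrist [373 251   8  52 211] [ 0.43  -0.337  0.007] [ 0.483 -0.331  0.1  ]
wrist [ 169  313  306   19 2872] [ 0.378 -0.274  0.007] [ 0.446 -0.285  0.1  ]
now [ 0.5442 -0.3015  0.1596] -102.0 tilt [ 2.e-04 -2.e-04 -1.e+00]
```

```bash
python3 -m pendant '[[[0,0,-0.2,0],[0,0,-0.45,0],[0,0,-0.45,0],[0,0,-0.45,0],[0,0,-0.45,0],[0,0,-0.3,0],[0,0.1,-0.15,0],[0,0.3,-0.1,0],[0,0.5,-0.05,0],[0,0.6,0,0],[0,0.6,0,0],[0,-0.3,0.15,0],[0,-0.5,0.15,0],[0,-0.5,0.15,0],[0,-0.5,0.15,0]]]'; python3 yel.py; python3 go.py
```

```text
time_s: 15.55
ee_pos: [0.5496, -0.2772, 0.1523]
tcp_rot: [[0.978, -0.207, 0.001], [-0.207, -0.978, -0.0], [0.001, 0.0, -1.0]]
force: [-0.1, -0.2, 0.0]
gripper_width: 0.0213
gripper_force: 45.0
wrist [375 180  57  30 704] [ 0.531 -0.359  0.007] [ 0.557 -0.339  0.1  ]
wrist [273 251   7  53 209] [ 0.464 -0.197  0.007] [ 0.51  -0.224  0.1  ]
wrist [372 251   9  21  87] [ 0.46  -0.316  0.007] [ 0.507 -0.308  0.1  ]
wrist [375 273   6  30 128] [ 0.426 -0.311  0.007] [ 0.483 -0.305  0.1  ]
wrist [ 169  313  306   19 2916] [ 0.39  -0.248  0.007] [ 0.458 -0.26   0.1  ]
now [ 0.5495 -0.2777  0.1523] -102.01 tilt [ 6.e-04 -4.e-04 -1.e+00]
```

The clip lies flat in the tray at about (0.531, -0.359), off the hook. Returning the pick.

```bash
python3 -m pendant '[[[0,0,-0.5,0],[0,0,-1.3,0],[0,0,-2.2,0],[0,0,-3,0],[0,0,-3.8,0],[0,0,-3.85,0],[0,0,-3.85,0]]]'; python3 go.py .5098 .3647 .345 -8.87
```

```text
time_s: 16.35
ee_pos: [0.5495, -0.2776, 0.3454]
tcp_rot: [[0.978, -0.208, 0.002], [-0.208, -0.978, -0.001], [0.002, 0.001, -1.0]]
force: [0.4, -0.3, -1.5]
gripper_width: 0.0216
gripper_force: 45.0
now [ 0.5495 -0.2776  0.3454] -102.03 tilt [ 0.0018 -0.001  -1.    ]
[-3.454, -12.399, -0.007, -11.645] rows 12.9
```

```bash
python3 -m pendant '[[[-0.2,-0.8,0,-0.8],[-0.4,-1.7,0,-1.7],[-0.7,-2.6,0,-2.6],[-0.95,-3.5,0,-3.5],[-1.2,-4.4,0,-4.4],[-1.5,-5.3,0,-5.3],[-1.75,-6.2,0,-6.2],[-2,-7.1,0,-7.1],[-2.25,-8,0,-8],[-2.5,-8.9,0,-8.9],[-2.75,-9.8,0,-9.8],[-3,-10.7,0,-10.6],[-3.2,-11.5,0,-11.2],[-3.4,-12.1,0,-11.64],[-3.454,-12.4,0,-11.64],[-3.454,-12.4,0,-11.64],[-3.454,-12.4,0,-11.64],[-3.454,-12.4,0,-11.64]]]'; python3 go.py .5098 .3647 .145 -8.87
python3 - <<'E'
from h import *
np.set_printoptions(precision=4,suppress=True)
f=cam('wrist','w6');p=observe()['ee_pos']
# slot: predicted corners, and foot tip visible?
x=np.array([.988,-.154]);c=np.array([.5098,.3647])+.008*x;y=np.array([.154,.988])
print(proj(f,[[*(c+a*x+b*y),.1] for a in(-.02,.02) for b in(-.006,.006)]))
print('foot',proj(f,[[*(p[:2]+k*x),p[2]-.111] for k in (0,.016)]))
E
```

```text
time_s: 18.15
ee_pos: [0.5094, 0.3642, 0.344]
tcp_rot: [[0.156, 0.988, -0.001], [0.988, -0.156, -0.001], [-0.001, -0.0, -1.0]]
force: [0.2, 0.3, -1.0]
gripper_width: 0.0219
gripper_force: 45.0
now [0.5094 0.3642 0.344 ] -8.98 tilt [-5.e-04 -5.e-04 -1.e+00]
[0.013, 0.007, 3.98, -0.014] rows 4.0
[[318.1305 182.047 ]
 [318.0564 173.5362]
 [346.7453 182.0046]
 [346.8773 173.4942]]
foot [[326.571  202.3592]
 [343.1475 202.3337]]
```

```bash
python3 -m pendant '[[[0.01,0,0.8,0],[0.01,0,1.6,0],[0.01,0,2.3,0],[0.01,0,2.6,0],[0.01,0,2.8,0],[0.01,0,2.9,0],[0.01,0,2.9,0]]]'; python3 go.py .5098 .3647 .146 -8.87
```

```text
time_s: 18.9
ee_pos: [0.5098, 0.3661, 0.2002]
tcp_rot: [[0.155, 0.988, 0.001], [0.988, -0.155, 0.001], [0.001, 0.001, -1.0]]
force: [-0.3, 0.2, -1.5]
gripper_width: 0.0218
gripper_force: 45.0
now [0.5098 0.3661 0.2002] -8.89 tilt [ 8.e-04  5.e-04 -1.e+00]
[-0.028, 0.003, 1.083, -0.002] rows 1.1
```

```bash
python3 -m pendant '[[[-0.02,0,0.4,0],[-0.02,0,0.8,0],[-0.02,0,1,0],[-0.02,0,1.07,0],[-0.02,0,1.09,0],[-0.02,0,1.09,0]]]'; python3 go.py .5098 .3647 .144 -8.87
```

```text
time_s: 19.5
ee_pos: [0.5096, 0.3653, 0.1458]
tcp_rot: [[0.154, 0.988, 0.001], [0.988, -0.154, 0.001], [0.001, 0.001, -1.0]]
force: [-1.2, -0.0, -0.8]
gripper_width: 0.0216
gripper_force: 45.0
now [0.5096 0.3653 0.1458] -8.87 tilt [ 9.e-04  6.e-04 -1.e+00]
[-0.012, 0.005, 0.036, -0.0] rows 0.0
```

```bash
python3 -m pendant '[[[0,0,0.03,0],[0,0,0.04,0],[0,0,0.04,0]]]'; python3 -m pendant '[[[0,0,0,0],[0,0,0,0],[0,0,0,0],[0,0,0,0],[0,0,0,0]]]' 0 45; python3 -m pendant '[[[0,0,-0.3,0],[0,0,-1,0],[0,0,-1.8,0],[0,0,-2.6,0],[0,0,-3.3,0],[0,0,-3.3,0],[0,0,-3.3,0]]]'
python3 - <<'E'
from h import *
np.set_printoptions(precision=4,suppress=True)
f=cam('wrist','w7');s=cam('scene','s7');o=cv2.imread('pics/scene0.png')
def org(im,box):
    h=cv2.cvtColor(im,cv2.COLOR_BGR2HSV);m=cv2.inRange(h,(3,150,60),(22,255,255));k=np.zeros_like(m);x0,y0,x1,y1=box;k[y0:y1,x0:x1]=m[y0:y1,x0:x1]
    c=max(cv2.findContours(k,0,1)[0],key=cv2.contourArea);return cv2.boundingRect(c),cv2.minAreaRect(c)
print(org(o,(215,205,240,255)),org(s['color'],(215,205,240,255)))
print(org(o,(240,255,256,290)),org(s['color'],(240,255,256,290)))
print(org(f['color'],(310,150,360,230)))
E
python3 go.py .5519 -.0545 .31 -4
```

```text
time_s: 19.8
ee_pos: [0.5096, 0.3653, 0.1439]
tcp_rot: [[0.154, 0.988, 0.001], [0.988, -0.154, 0.001], [0.001, 0.001, -1.0]]
force: [-0.7, -1.1, 5.5]
gripper_width: 0.022
gripper_force: 45.0
time_s: 20.3
ee_pos: [0.5091, 0.365, 0.1429]
tcp_rot: [[0.154, 0.988, -0.0], [0.988, -0.154, -0.0], [-0.0, -0.0, -1.0]]
force: [0.2, 0.2, 0.5]
gripper_width: 0.0457
gripper_force: 0.0
time_s: 21.0
ee_pos: [0.5094, 0.3651, 0.3094]
tcp_rot: [[0.154, 0.988, 0.002], [0.988, -0.154, 0.001], [0.001, 0.001, -1.0]]
force: [0.1, -0.0, -1.1]
gripper_width: 0.0454
gripper_force: 0.0
((224, 216, 12, 34), ((229.1022186279297, 232.61708068847656), (32.722808837890625, 8.234594345092773), 82.56858825683594)) ((224, 217, 12, 33), ((229.08999633789062, 233.12997436523438), (31.961227416992188, 8.061017990112305), 81.8698959350586))
((245, 261, 8, 23), ((248.4314422607422, 271.9712829589844), (22.084308624267578, 6.053228855133057), 86.18592071533203)) ((245, 262, 8, 22), ((248.10922241210938, 272.4283142089844), (21.206684112548828, 5.9589033126831055), 83.2901611328125))
((316, 176, 22, 34), ((326.5, 192.5), (33.0, 21.0), 90.0))
now [0.5087 0.3647 0.3072] -8.87 tilt [-1.1e-03 -7.0e-04 -1.0e+00]
[-8.15, 2.147, -0.051, -0.609] rows 8.4
```

```bash
python3 go.py .5512 -.0605 .309 -4 .5512 -.0605 .2 -4; python3 -m pendant '[[[-0.7,0.2,0,0],[-1.6,0.4,0,0],[-2.5,0.7,0,0],[-3.4,0.9,0,-0.2],[-4.3,1.1,0,-0.4],[-5.2,1.3,0,-0.6],[-6.1,1.6,0,-0.6],[-7,1.8,0,-0.6],[-7.7,2,0,-0.61],[-8.1,2.12,0,-0.61],[-8.27,2.15,0,-0.61],[-8.27,2.15,0.7,-0.61],[-8.27,2.15,1.4,-0.61],[-8.27,2.15,2.1,-0.61],[-8.27,2.15,2.1,-0.61],[-8.27,2.15,2.1,-0.61]]]'
python3 go.py .5512 -.0605 .089 -4
python3 - <<'E'
from h import *
np.set_printoptions(precision=4,suppress=True)
f=cam('wrist','w8')
c=np.array([.5547,-.0147]);y=np.array([.07,.9976]);x=np.array([.9976,-.07])
P=np.array([[*(c+a*x+b*y),.112] for b in(-.0515,-.0275) for a in(-.012,.012)]);q=proj(f,P);print(q)
g=cv2.cvtColor(f['color'],cv2.COLOR_BGR2GRAY);m=q.mean(0).astype(int)
print(g[m[1]-8:m[1]+9:4,m[0]-24:m[0]+25:2]); print(g[m[1]-30:m[1]+30:2,m[0]])
E
```

```text
now [0.5087 0.3647 0.3072] -8.87 tilt [-1.1e-03 -7.0e-04 -1.0e+00]
[-8.271, 2.151, -0.031, -0.609] rows 8.5
[-8.269, 2.153, 2.149, -0.609] rows 8.8
time_s: 22.7
ee_pos: [0.5514, -0.0596, 0.2031]
tcp_rot: [[0.069, 0.998, -0.002], [0.998, -0.069, 0.0], [0.0, -0.002, -1.0]]
force: [0.5, 0.8, 0.8]
gripper_width: 0.0458
gripper_force: 0.0
now [ 0.5514 -0.0596  0.2031] -3.96 tilt [-1.6e-03  3.0e-04 -1.0e+00]
[-0.019, 0.0, 2.282, 0.005] rows 2.3
[[313.4092 214.9481]
 [339.8573 214.9922]
 [313.1461 189.0601]
 [340.2013 189.1033]]
[[115 111 114 115 115 116  98  44  49  49  52  50  50  49  48  49  43  50
   48  33 223 219 221 219 220]
 [116 112 115 112 111 113 103  45  47  50  46  50  53  53  47  47  50  51
   47  37 224 219 221 223 226]
 [113 111 116 113 114 115 127  49  49  51  49  50  48  50  42  50  49  48
   49  34 226 220 220 225 229]
 [111 111 115 111 115 112 130  42  43  46  46  48  51  51  47  44  51  48
   50  37 226 220 221 225 230]
 [204 207 207 206 206 207 218  38  49  41  46  48  46  46  43  49  48  46
   53  29 217 207 208 211 221]]
[ 23  17  25  24  21  38 106 128 106  40  48  50  53  53  49  48  48  51
  45  46  40 117 170 169 168 169 168 167 169 193]
```

```bash
python3 -m pendant '[[[0,0.01,0.7,0],[0,0.01,1.4,0],[0,0.01,2,0],[0,0.01,2.25,0],[0,0.01,2.25,0],[0,0.01,2.25,0]]]'; python3 -m pendant '[[[0,0,0,0],[0,0,0,0],[0,0,0,0],[0,0,0,0],[0,0,0,0],[0,0,0,0]]]' 1 50; python3 go.py
```

```text
time_s: 23.35
ee_pos: [0.5533, -0.0602, 0.0922]
tcp_rot: [[0.07, 0.998, 0.002], [0.998, -0.07, -0.0], [-0.0, 0.002, -1.0]]
force: [-0.1, 0.4, 0.9]
gripper_width: 0.0456
gripper_force: 0.0
time_s: 23.95
ee_pos: [0.5527, -0.0603, 0.0911]
tcp_rot: [[0.07, 0.998, 0.001], [0.998, -0.07, -0.0], [-0.0, 0.001, -1.0]]
force: [-0.7, -0.3, 8.2]
gripper_width: 0.0237
gripper_force: 49.8
now [ 0.5527 -0.0603  0.0911] -4.0 tilt [ 1.1e-03 -1.0e-04 -1.0e+00]
```

```bash
python3 -m pendant '[[[-0.1,0,-0.02,0],[-0.25,0,-0.02,0],[-0.45,0,-0.02,0],[-0.65,0,-0.02,0]]]'; python3 -m pendant '[[[-0.2,0,0,0],[-0.45,0,0,0],[-0.7,0,0,0],[-0.95,0,0,0],[-1.2,0,0,0],[-1.35,0,0,0],[-1.35,0,0,0],[-1.35,0,0,0]]]'; python3 go.py
```

```text
time_s: 24.35
ee_pos: [0.5497, -0.0934, 0.0913]
tcp_rot: [[0.07, 0.998, -0.0], [0.998, -0.07, 0.0], [0.0, -0.0, -1.0]]
force: [0.6, 4.4, -0.7]
gripper_width: 0.0237
gripper_force: 49.8
time_s: 25.15
ee_pos: [0.5451, -0.16, 0.0914]
tcp_rot: [[0.07, 0.998, -0.0], [0.998, -0.07, 0.0], [0.0, -0.0, -1.0]]
force: [-0.3, 1.2, -2.5]
gripper_width: 0.0236
gripper_force: 49.9
now [ 0.5451 -0.16    0.0914] -4.02 tilt [-2.e-04  1.e-04 -1.e+00]
```

```bash
python3 go.py .4608 -.3746 .15 -12.3 .4608 -.3746 .03 -12.3 .4608 -.3746 .009 -12.3
```

```text
now [ 0.5451 -0.16    0.0914] -4.02 tilt [-2.e-04  1.e-04 -1.e+00]
[-4.399, -1.381, -1.173, 1.036] rows 4.8
[-4.4, -1.38, 1.227, 1.036] rows 4.8
[-4.4, -1.38, 1.647, 1.036] rows 4.9
```

```bash
python3 -m pendant '[[[0,0,-0.5,0],[-0.3,-0.1,-1.1,0],[-1,-0.3,-1.17,0.2],[-1.8,-0.6,-1.17,0.5],[-2.6,-0.8,-1.17,0.8],[-3.4,-1.1,-1.17,1],[-4,-1.3,-1.17,1.04],[-4.4,-1.38,-1.17,1.04],[-4.4,-1.38,-1.17,1.04],[-4.4,-1.38,-0.5,1.04],[-4.4,-1.38,0.2,1.04],[-4.4,-1.38,0.9,1.04],[-4.4,-1.38,1.2,1.04],[-4.4,-1.38,1.2,1.04],[-4.4,-1.38,1.2,1.04]]]'
python3 - <<'E'
from h import *
np.set_printoptions(precision=3,suppress=True)
f=cam('wrist','w9')
h=cv2.cvtColor(f['color'],cv2.COLOR_BGR2HSV);m=cv2.inRange(h,(20,150,70),(32,255,255));k,l,st,c=cv2.connectedComponentsWithStats(m)
for i in range(1,k):
    if st[i,4]>60: print(st[i],onz(f,c[i],.007))
E
python3 go.py .4608 -.3746 .009 -12.3
```

```text
time_s: 26.65
ee_pos: [0.4617, -0.3746, 0.0324]
tcp_rot: [[0.213, 0.977, 0.001], [0.977, -0.213, -0.0], [-0.0, 0.001, -1.0]]
force: [-0.3, -0.1, -2.0]
gripper_width: 0.0235
gripper_force: 49.9
[ 396  142   52   89 1935] [ 0.53  -0.357  0.007]
[269 251  12  51 261] [ 0.417 -0.398  0.007]
[373 251  12  52 256] [ 0.492 -0.415  0.007]
[ 173  313  306   19 3441] [ 0.452 -0.446  0.007]
now [ 0.462 -0.375  0.033] -12.29 tilt [ 0.0014 -0.0012 -1.    ]
[0.003, -0.025, 0.479, 0.001] rows 0.5
```

Clip confirmed at (0.530, -0.357), clear of the axle's place. Lowering.

```bash
python3 -m pendant '[[[0,0,0.15,0],[0,0,0.3,0],[0,0,0.4,0],[0,0,0.46,0],[0,0,0.46,0],[0,0,0.46,0]]]'; python3 go.py
```

```text
time_s: 27.3
ee_pos: [0.461, -0.3746, 0.0084]
tcp_rot: [[0.213, 0.977, -0.0], [0.977, -0.213, 0.0], [0.0, -0.0, -1.0]]
force: [-0.2, -0.4, -1.6]
gripper_width: 0.0236
gripper_force: 49.9
now [ 0.461  -0.3746  0.0084] -12.31 tilt [-1.e-04  1.e-04 -1.e+00]
```

```bash
python3 -m pendant '[[[0,0,0.02,0],[0,0,0.03,0],[0,0,0.03,0]]]'; python3 -m pendant '[[[0,0,0,0],[0,0,0,0],[0,0,0,0],[0,0,0,0]]]' 0.25; python3 -m pendant '[[[0,0,-0.3,0],[0,0,-1,0],[0,0,-2,0],[0,0,-3,0],[0,0,-4,0],[0,0,-5,0],[0,0,-5.5,0],[0,0,-5.5,0],[0,0,-5.5,0]]]'
python3 - <<'E'
from h import *
np.set_printoptions(precision=3,suppress=True)
f=cam('wrist','w10');t=cam('top','t10');s=cam('scene','s10')
h=cv2.cvtColor(f['color'],cv2.COLOR_BGR2HSV);m=cv2.inRange(h,(20,150,70),(32,255,255));k,l,st,c=cv2.connectedComponentsWithStats(m)
for i in range(1,k):
    if st[i,4]>60: print('clip?',st[i],onz(f,c[i],.007))
m=(h[...,2]<80).astype(np.uint8);k,l,st,c=cv2.connectedComponentsWithStats(m)
for i in range(1,k):
    if 150<st[i,4]<3000 and c[i][1]<235: print('dark',st[i],onz(f,c[i],.028))
ax=np.array([.213,.977]);tc=np.array([.461,-.3746])
print('pred head, nose',proj(f,[[*tc,.028],[*(tc+.099*ax),.016]]))
# wheel in scene/top before and after, other things
for n,a,b in (('scene',cv2.imread('pics/scene0.png'),s['color']),('top',cv2.imread('pics/top0.png'),t['color'])):
    d=(cv2.absdiff(a,b).max(2)>50).astype(np.uint8);d=cv2.morphologyEx(d,cv2.MORPH_OPEN,np.ones((2,2)))
    k,l,st,c=cv2.connectedComponentsWithStats(cv2.dilate(d,np.ones((5,5))))
    print(n,[x[:5].tolist() for x in st[1:] if x[4]>60])
E
```

```text
time_s: 27.6
ee_pos: [0.4611, -0.3747, 0.0075]
tcp_rot: [[0.213, 0.977, 0.0], [0.977, -0.213, -0.0], [-0.0, 0.0, -1.0]]
force: [-3.0, 2.4, 8.1]
gripper_width: 0.0235
gripper_force: 49.9
time_s: 28.0
ee_pos: [0.4611, -0.3746, 0.0069]
tcp_rot: [[0.213, 0.977, 0.0], [0.977, -0.213, -0.0], [-0.0, 0.0, -1.0]]
force: [0.4, 0.0, -0.8]
gripper_width: 0.0339
gripper_force: 0.0
time_s: 28.9
ee_pos: [0.4609, -0.3744, 0.2827]
tcp_rot: [[0.213, 0.977, 0.001], [0.977, -0.213, -0.001], [-0.001, 0.001, -1.0]]
force: [0.3, -0.1, -0.1]
gripper_width: 0.0339
gripper_force: 0.0
clip? [359 132  23  42 382] [ 0.53  -0.358  0.007]
clip? [249 251  15  52 294] [ 0.309 -0.515  0.007]
clip? [390 251  14  27 154] [ 0.544 -0.541  0.007]
clip? [392 279  13  24 142] [ 0.538 -0.593  0.007]
clip? [ 193  312  305   20 3315] [ 0.453 -0.637  0.007]
dark [   0    0   42   83 1221] [ 0.096 -0.112  0.028]
dark [286  65   8  88 304] [ 0.435 -0.268  0.028]
dark [ 296   65  107  147 1004] [ 0.528 -0.338  0.028]
dark [215 137  63  67 575] [ 0.354 -0.34   0.028]
pred head, nose [[326.458 176.965]
 [326.461 104.948]]
scene [[395, 0, 42, 61, 1700], [437, 0, 22, 64, 847], [479, 0, 46, 94, 2457], [552, 0, 78, 101, 5709], [387, 62, 34, 115, 1869], [429, 89, 16, 17, 206], [556, 103, 28, 28, 471], [432, 121, 16, 11, 172], [561, 133, 11, 11, 108], [430, 134, 15, 59, 616], [471, 141, 43, 39, 650], [548, 160, 43, 49, 975], [452, 165, 23, 16, 277], [319, 182, 25, 27, 337], [346, 193, 8, 9, 71], [547, 196, 52, 69, 1235], [385, 200, 81, 51, 2517], [333, 205, 21, 20, 249], [325, 224, 11, 10, 99], [403, 294, 121, 106, 3526], [568, 324, 19, 18, 228]]
top [[315, 200, 13, 10, 99], [302, 211, 17, 26, 302], [325, 213, 16, 22, 277], [226, 214, 319, 186, 21006], [412, 218, 22, 16, 296], [397, 238, 36, 16, 352], [400, 255, 37, 39, 1025], [531, 328, 109, 72, 6046], [310, 383, 30, 13, 241]]
```

Run:
```python
from h import *
np.set_printoptions(linewidth=200)
for n,b in (('scene0',(318,175,360,225)),('s10',(318,175,360,225)),('top0',(300,195,345,245)),('t10',(300,195,345,245))):
    g=cv2.imread(f'pics/{n}.png').max(2);x0,y0,x1,y1=b;m=(g[y0:y1,x0:x1]<60).astype(np.uint8)
    c=max(cv2.findContours(m,0,1)[0],key=cv2.contourArea);print(n,cv2.boundingRect(c),cv2.minAreaRect(c))
g=cv2.imread('pics/w10.png').max(2);print(g[90:216:6,296:360:4])
```

```text
scene0 (9, 10, 21, 29) ((20.635757446289062, 22.841983795166016), (29.389659881591797, 16.56298065185547), 74.35775756835938)
s10 (8, 13, 22, 29) ((20.45819664001465, 25.559837341308594), (29.880746841430664, 16.964815139770508), 68.62937927246094)
top0 (15, 8, 11, 31) ((20.0, 23.0), (30.0, 10.0), 90.0)
t10 (16, 9, 11, 30) ((21.0, 23.5), (29.0, 10.0), 90.0)
[[ 89 202 204 199 204 208 204 201 210 203 201 209 215 199 209 212]
 [ 93 202 204 199 210 207 205 202 208 204 202 211 216 202 211 211]
 [ 95 201 203 199 210 206 203 203 210 204 203 208 217 206 207 214]
 [ 92 202 205 201 211  94 144 188 219 187 205 209 215 205 212 210]
 [ 85 201 205 203 211  90 123 187 144 176 207 212 216 205 210 208]
 [ 72 202 206 204 211 224  89  93 216 128 208 207 212 205 211 213]
 [100 202 203 206 214  91 137 187 229 188 208 205 210 208 208 210]
 [ 91 204 206 205 211  93 137 187 228 189 207 207 210 207 209 209]
 [165 203 199 205 211  87 132 185 228 190 214 210 206 207 212 210]
 [205 203 200 206 213  82 135 183 227 190 210 206 204 204 207 208]
 [234 206 201 208 206  87 129 184 228 190 213 204 206 206 211 206]
 [ 97 213 201 205 204  81 127 185 226 188 210 208 201 205 209 208]
 [101 210 199 207  93  51 124 191 234 196   6 209 203 205 205 208]
 [104 216 202 208 212  97  88  89  96  95 211 205 196 207 208 206]
 [100 218 204 206 203  93  84  85  83  94 209 203 198 204 204 208]
 [ 98 221 204 205 203 197  75  85  84 105 202 201 195 205 202 202]
 [100 222 202 205 204 195 196 196 196 202 201 200 197 201 197 207]
 [100 223 201 202 202 197 194 199 193 201 198 202 195 203 200 205]
 [ 99 204 201 201 204 196 198 195 197 200 200 203 195 204 198 204]
 [ 87 209 205 202 203 198 195 198 197 201 199 204 194 204 200 204]
 [184  74  73  77  77  77  79  79  74  81  76  75  78  82  73  79]]
```

The axle lies flat in the tray with its groove and head showing, the wheel has dropped slightly and still stands, and the pick is back in its slot. Handing in.

```bash
python3 -c "
from bench import *
print(close_job())"
```

```text
the job is handed in; nothing more can be done
None
```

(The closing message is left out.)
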